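Cap a model engine block and hold it home in the assembly jig

TASK

Take the orange pressing cap by its grip off the wooden offcut and set it squarely on the grey engine block standing in the jig, ends flush and with the cap's lip hanging down behind the block (the side away from the fence). Then, with one diagonal push on the cap, drive the block flat against the aluminium fence and down on the jig board together, as firm as a thumb's push (about 15 to 20 N towards the fence and about 10 N down), and finish while still holding that push. Leave the paint jar, the blue box and the cork sanding block where they are.

Things in the scene. Friction and masses are not known exactly. Their poses are not given: they have to be found in the camera images.
- jig: Assembly jig, fixed to the bench. Origin: centre of the underside of its board, on the bench. x points square to the fence, from the open side towards the fence; y along the fence; z up. The jig may be turned by up to 0.4 rad.
- base: The jig's plywood board, 150 (x) by 170 (y) by 10 mm high, origin at the centre of its underside (same frame as the jig). Its top, on which the block stands, is 10 mm above the bench.
- fence: The jig's aluminium fence, a bar 20 (x) by 170 (y) by 30 mm high standing on the board, top 40 mm above the bench; origin at the centre of its underside, 45 mm in x from the jig's origin. Its working face lies at x = +35 mm in the jig's frame and looks to -x. Two small brass brackets stand behind it, lower than the fence.
- block: Grey resin model engine block, loose, 46 (x) by 64 (y) by 34 mm high, flat top, about 150 g. Origin: centre of its underside; z up; x roughly towards the fence. It starts on the jig board, 15 to 35 mm short of the fence, turned up to 0.15 rad from square. Home, its origin is at x = +12 mm in the jig's frame. Pressed down while sliding, it drags (friction 0.5 to 0.7).
- cap: Orange pressing cap, loose, about 80 g. Origin: on the plate's underside, over the block's centre when seated. Plate 6 mm thick, x = -29 to +20 mm, y = -32 to +32 mm; seated, it ends 3 mm short of the block's front. A black strip marks the +x edge, which belongs on the fence side. Starts upright on the offcut, plate underside 28 mm above the bench.
- cap_lip (a point): Middle of the lower edge of the cap's lip, on its inner face (x = -23 mm, z = -18 mm in the cap's frame). The lip is 6 mm thick (x = -29 to -23 mm), full width, hanging 18 mm below the plate at its -x edge; seated, the inner face bears on the block's rear face.
- cap_grip (a point): Point in the cap's grip, on its axis, 28 mm above the cap's origin: a good TCP height, the fingertips then stay just above the plate. The grip stands in the middle over the cap's origin: 24 (x) by 40 (y) by 26 mm high, its top 32 mm above the plate's underside. Axes as the cap's.
- offcut: Light wooden offcut the cap is parked on, fixed, 36 (x) by 60 (y) by 28 mm high, origin at the centre of its underside; the cap's lip hangs down clear of it.
- paint_jar: Bystander: small blue paint jar with white cap, 44 mm across, 45 mm high, loose; origin at the centre of its underside.
- blue_box: Bystander: open blue box, 80 (x) by 120 (y) by 35 mm high, loose; origin at the centre of its underside.
- sanding_block: Bystander: cork sanding block, 50 (x) by 75 (y) by 25 mm high, loose; origin at the centre of its underside.
Mind the look-alikes: they are no part of the job. Leave any pink or turquoise look-alike of the block alone.

How it is judged:
On the way, in this order (a step that is already met when the one before it is completed fails the run):
1. the cap lies squarely on the block, its lip down behind the block's rear face (z of cap in the frame of block between 0.032 and 0.0365 m and y of cap in the frame of block between -0.005 and 0.005 m and x of cap in the frame of block between -0.012 and 0.004 m and angle between the x axis of cap and the x axis of block, either way round below 0.08 rad and contact force between cap and block above 0.2 N), for 0.2 s.
2. the block, under the cap, is flat against the fence and pressed (z of cap in the frame of block between 0.032 and 0.0365 m and y of cap in the frame of block between -0.005 and 0.005 m and x of block in the frame of jig above 0.0095 m and angle between the x axis of block and the x axis of jig, either way round below 0.04 rad and angle between block's own z axis and vertical below 0.04 rad and contact force between block and fence above 2 N), for 0.2 s.
At the end, for the whole second after the job is handed in: For the last second the fingers hold and push the cap: cap flat on the block (5 mm endways, 4 mm fore and aft, 0.05 rad), block flat on the board, within 2.5 mm of the fence, square to 0.04 rad, at rest, pressing the fence with 3 to 45 N and the board with 6 to 45 N (z of cap in the frame of block between 0.032 and 0.0365 m and y of cap in the frame of block between -0.005 and 0.005 m and x of cap in the frame of block between -0.004 and 0.004 m and angle between the x axis of cap and the x axis of block, either way round below 0.05 rad and x of block in the frame of jig above 0.0095 m and angle between the x axis of block and the x axis of jig, either way round below 0.04 rad and angle between block's own z axis and vertical below 0.04 rad and z of block in the frame of jig below 0.0125 m and contact force between block and fence between 3 and 45 N and contact force between block and base between 6 and 45 N and contact force between cap and block above 5 N and contact force between the fingers and cap above 3 N and linear speed of block below 0.01 m/s); the arm keeps its last pose, push and grip.
It fails at once if the paint jar is disturbed (distance of paint_jar from where it was at the start of the episode above 0.02 m).
It fails at once if the blue box is disturbed (distance of blue_box from where it was at the start of the episode above 0.02 m).
It fails at once if the sanding block is disturbed (distance of sanding_block from where it was at the start of the episode above 0.02 m).
It also fails if it takes over 45 s, if anything falls off the work surface, if the arm or the gripper's body presses on something with over 40 N, if the wrist force passes 120 N, or if a joint passes its speed limit or range.

ROBOT

A 7-joint arm with a two-finger parallel gripper is mounted at the origin on the work surface. World frame = base frame: x ahead of the robot, y to its left, z up, the work surface at z = 0. Lengths are in m, angles in rad, forces in N, time in s.
With the tool pointing down it reaches from about 0.4 to 0.85 m from the base axis. Payload 10.4 kg.
Tool frame: the origin (TCP) lies between the finger pads, 19 mm behind the fingertips; this is the grasp point; z points along the fingers, y is the line along which they close (so a half turn about z gives the same grasp; the last joint's range is limited). The gripper opens to 87 mm and grips with 3 to 60 N. Pads are 19 mm wide; open, the fingers measure 117 mm over their backs; the gripper's body (75 mm by 190 mm) begins 51 mm behind the grasp point.
Start: joints at [-1.124, 0.332, -0.065, 1.46, 0.022, 1.35, -0.088], TCP at [0.283, 0.557, 0.241] pointing down, gripper open.
Joint ranges: [-2.6, 2.6], [-0.5, 2.12], [-1.47, 1.34], [0.16, 2.42], [-1.27, 4.41], [0.06, 2.06], [-2.6, 2.6]. Speed limits (rad/s): [2.22, 2.22, 2.79, 2.79, 3.14, 3.14, 3.14].

INTERFACE

Orientations are given as a unit quaternion [x, y, z, w].
In Python, from bench import telemetry, camera, get_calibration, r gives the robot as it stands.
- The arm moves only by the tool drive_tool, never from a script. Its argument "series" is one flat list of numbers, 7 for each row, row after row: the turn, a rotation vector about the tool's x, y, z in units of 5 degrees (1.0 is 5 degrees), then the shift along the tool's x, y, z in units of 40 mm (1.0 is 40 mm), then the opening, from -1 (shut) to 1 (fully open). A call has 1 to 10 rows; each row is the pose to reach, as a shift and turn from the pose commanded when the call began, along the tool's axes at that moment; what a row does not reach only later rows make up. A row lasts 1/12 s, in which the tool goes at most 41.7 mm and 7.16 degrees, less where a joint would pass 70% of its speed; a pose out of reach is approached as far as the arm can. A call with a gripper value outside its range is refused whole. The fingers move at their own pace and stop on an object; "grip_force" is the grip in N (left out, the last holds). Time passes only in rows, so rows that repeat a pose let the fingers close. It gives the time, the measured TCP pose, the force, the opening and the grip force at its end, in the units of the state.
- telemetry.read_state(): the state, without advancing time (a new reading comes with each control period).
- camera(name): name is "scene" or "side" or "wrist"; returns the picture (400x640x3 uint8, red, green, blue); there is no depth.
- get_calibration(name): a dict with "fovy" (degrees; the focal length in pixels is half the picture's height over the tangent of half this angle, whatever the lens; pixels are square), "cx", "cy" (the principal point, pixels), "xyz" and "rotation" of the camera in the world. Camera axes: x right, y up, looking along -z (the intrinsics and any distortion apply to the point x, -y, -z); pixel columns grow to the right and rows downward; lengths in m; the calibration is good to about 2 mm. A picture is of the moment at which its call begins: read the wrist's pose just before it. get_calibration takes no time and is no camera call; for the wrist camera it gives the pose at the moment of the call.
- r.close_job(): hands the job in; it is judged then, once.
The state is a dict: "time": time; "joint_positions": joint angles; "joint_vel": joint speeds; "joint_torque": joint torques, N m; "ee_pos": TCP position; "eef_rot": TCP orientation; "ft_force": force on the tool from outside, world axes, zero at the start; "torque": the same for the moment, N m; "width": finger opening in m; "grip_force": force on a finger pad.
Only numpy, scipy, OpenCV 4.12 (cv2) and the standard library are available. Lean on these libraries where they do the work, as an engineer would, in place of code of your own. Each camera call takes 0.05 s, during which the arm holds its last target. There are 200 camera calls.

## Working session

There is one attempt and no reset: what is moved stays moved. The work goes in short steps, Python scripts to look and compute and a tool call to move; the robot and the scene stay as the last step left them, time stands still between calls to the robot, and variables do not carry over. Pictures are saved under pics/ and viewed, at most 10 in all, crops included, and the job is handed in when it is done.

Besides the shell and the picture viewer there is one more tool, called after ">>>" by a JSON object that holds its "op" and its "data", one argument or row to a line. drive_tool: Moves the arm, as the interface text tells. Its arguments: {"type":"object","properties":{"series":{"type":"array"},"grip_force":{"type":"number"}},"required":["series"]}

```bash
ls; mkdir -p pics
python3 - <<'E'
from bench import telemetry, camera, get_calibration, r
import cv2
for n in ("scene","side"):
    im=camera(n); cv2.imwrite(f"pics/{n}0.png",im[:,:,::-1]); print(n,get_calibration(n))
s=telemetry.read_state(); print(s)
E
```

```text
pics
scene {'fovy': 45.35666295053176, 'cx': 319.17183700107614, 'cy': 199.55554508426172, 'xyz': array([ 1.19340859, -0.71786647,  0.67192663]), 'rotation': array([0.4496715 , 0.16354635, 0.3131018 , 0.82037516])}
side {'fovy': 43.09774902558548, 'cx': 322.75490829626455, 'cy': 195.9255773176358, 'xyz': array([ 0.18841412, -0.92363094,  1.20510218]), 'rotation': array([ 0.34740403, -0.07363467, -0.17019867,  0.91919573])}
{'time': 0.1, 'joint_positions': array([-1.12358959,  0.33281224, -0.06472164,  1.46085543,  0.02158642,
        1.34990605, -0.08852009]), 'joint_vel': array([-7.54530707e-04, -1.64192091e-03,  1.03518047e-03, -1.59558974e-03,
       -2.12085544e-05, -1.65495695e-03, -4.53957135e-04]), 'joint_torque': array([ 1.83151133e-03, -6.24537349e+01,  2.47548963e-02, -3.90712631e+01,
       -6.13679155e-02,  3.65968945e-02,  2.73996778e-05]), 'ee_pos': array([0.28278571, 0.55700098, 0.24053222]), 'eef_rot': array([ 2.32740907e-01,  9.72538563e-01, -6.29602875e-04, -1.31111079e-04]), 'ft_force': array([ 0.92936855, -0.12128265, -0.19600832]), 'torque': array([ 0.03153826, -0.03974248,  0.04513253]), 'grip_force': 0.0, 'width': 0.08741295397777099}
```

View pics/scene0.png

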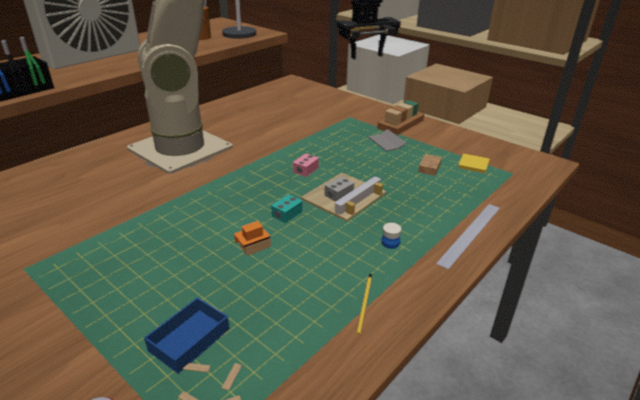

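View pics/side0.png

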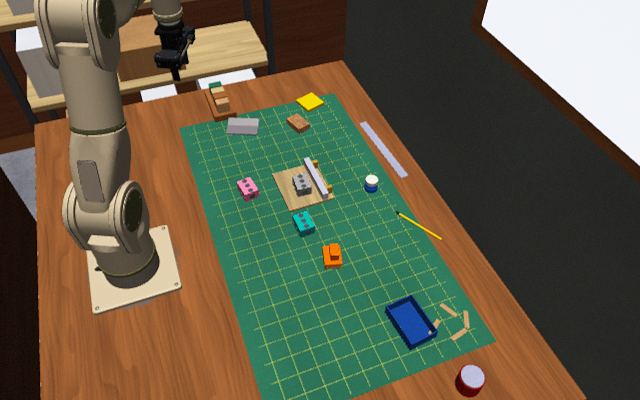

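The scene picture shows the cap at about (252,237) and the block in the jig at (340,188). In the side picture they are at (332,256) and (301,184). Both views are coarse, so I'll get rough positions and then go close with the wrist camera.

```bash
cat > h.py <<'E'
import numpy as np, cv2
from scipy.spatial.transform import Rotation as R
from bench import telemetry, camera, get_calibration, r
def ray(c,uv):
    f=200/np.tan(np.radians(c["fovy"])/2); uv=np.atleast_2d(uv).astype(float)
    d=np.c_[(uv[:,0]-c["cx"])/f,-(uv[:,1]-c["cy"])/f,-np.ones(len(uv))]
    return R.from_quat(c["rotation"]).apply(d)
def onto(c,uv,z):
    d=ray(c,uv); o=np.array(c["xyz"]); return o+d*((z-o[2])/d[:,2])[:,None]
def proj(c,P):
    f=200/np.tan(np.radians(c["fovy"])/2)
    p=R.from_quat(c["rotation"]).inv().apply(np.atleast_2d(P)-c["xyz"])
    return np.c_[c["cx"]-f*p[:,0]/p[:,2],c["cy"]+f*p[:,1]/p[:,2]]
def move(target,yaw=None):
    """shift in tool axes (units 40 mm) to reach target, turn about tool z (units 5 deg)"""
    s=telemetry.read_state(); q=R.from_quat(s["eef_rot"])
    return q.inv().apply(np.array(target)-s["ee_pos"])/.04
E
python3 - <<'E'
from h import *
a,b=get_calibration("scene"),get_calibration("side")
print("cal",a.keys())
for n,pa,pb,z in (("cap top",(253,229),(334,250),.06),("block top",(340,184),(301,180),.044),("jar top",(392,230),(372,179),.045),("box",(188,322),(410,308),.035),("turq",(287,203),(303,218),.034),("pink",(306,161),(247,185),.034)):
    print(n,onto(a,pa,z)[0].round(3),onto(b,pb,z)[0].round(3))
w=get_calibration("wrist"); s=telemetry.read_state(); q=R.from_quat(s["eef_rot"])
print(w,"cam in tool",q.inv().apply(w["xyz"]-s["ee_pos"]).round(4),"\n",(q.inv()*R.from_quat(w["rotation"])).as_matrix().round(3)); print(q.as_matrix().round(3))
E
```

```text
cal dict_keys(['fovy', 'cx', 'cy', 'xyz', 'rotation'])
cap top [ 0.545 -0.184  0.06 ] [ 0.533 -0.181  0.06 ]
block top [0.547 0.109 0.044] [0.542 0.116 0.044]
jar top [0.758 0.033 0.045] [0.754 0.04  0.045]
box [ 0.639 -0.423  0.035] [ 0.656 -0.404  0.035]
turq [ 0.499 -0.035  0.034] [ 0.499 -0.024  0.034]
pink [0.387 0.155 0.034] [0.379 0.163 0.034]
{'fovy': 65.33448070120924, 'cx': 318.29785805976945, 'cy': 201.15393597145237, 'xyz': array([0.22175794, 0.58776251, 0.38372663]), 'rotation': array([-0.1067767 , -0.06524293,  0.5190285 ,  0.84554805])} cam in tool [ 0.0683 -0.0004 -0.1432] 
 [[-0.     0.969  0.248]
 [ 1.     0.    -0.001]
 [-0.001  0.248 -0.969]]
[[-0.892  0.453 -0.001]
 [ 0.453  0.892 -0.001]
 [-0.    -0.001 -1.   ]]
```

>>> {"op": "drive_tool", "data": {
  "series": [0, 0, 12.6, -10.9, -6.95, 0, 1, 0, 0, 12.6, -10.9, -6.95, 0, 1, 0, 0, 12.6, -10.9, -6.95, 0, 1, 0, 0, 12.6, -10.9, -6.95, 0, 1, 0, 0, 12.6, -10.9, -6.95, 0, 1, 0, 0, 12.6, -10.9, -6.95, 0, 1, 0, 0, 12.6, -10.9, -6.95, 0, 1, 0, 0, 12.6, -10.9, -6.95, 0, 1, 0, 0, 12.6, -10.9, -6.95, 0, 1, 0, 0, 12.6, -10.9, -6.95, 0, 1]
}}

```text
time: 0.93
ee_pos: [0.4953, 0.1965, 0.2412]
eef_rot: [0.709, 0.705, 0.0, -0.0]
ft_force: [0.9, 1.0, -0.0]
width: 0.0874
grip_force: 0.0
```

>>> {"op": "drive_tool", "data": {
  "series": [0, 0, 0, -2.1, 1.25, 0, 1, 0, 0, 0, -2.1, 1.25, 0, 1, 0, 0, 0, -2.1, 1.25, 0, 1, 0, 0, 0, -2.1, 1.25, 0, 1, 0, 0, 0, -2.1, 1.25, 0, 1]
}}

```text
time: 1.35
ee_pos: [0.5449, 0.1138, 0.2408]
eef_rot: [0.707, 0.707, -0.0, -0.0]
ft_force: [0.0, 1.1, -0.0]
width: 0.087
grip_force: 0.0
```

Run:
```python
from h import *
import pickle
print(telemetry.read_state()["ee_pos"],np.abs(telemetry.read_state()["joint_vel"]).max())
c=get_calibration("wrist"); im=camera("wrist"); cv2.imwrite("pics/w1.png",im[:,:,::-1]); pickle.dump(c,open("w1.pkl","wb"))
```

```text
[0.5449338  0.11384818 0.24084775] 0.035172283551543546
```

View pics/w1.png

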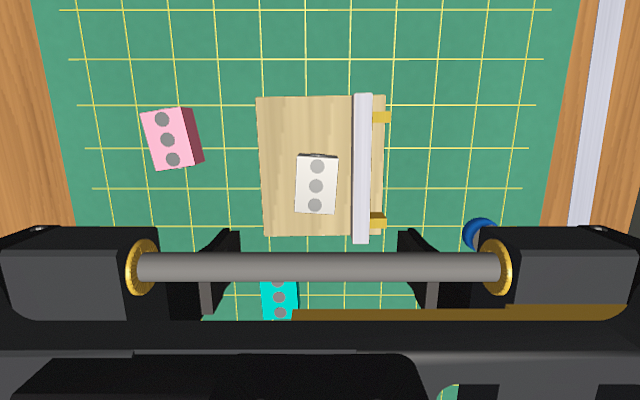

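The wrist view shows the block's top at about (298,154)–(334,214), the fence at x≈352–372, rows 93–243, and the whole board. I'll measure these by masks and rays.

```bash
cat >> h.py <<'E'
def quad(c,mask,z,name):
    cs,_=cv2.findContours(mask.astype(np.uint8),cv2.RETR_EXTERNAL,cv2.CHAIN_APPROX_NONE)
    k=max(cs,key=cv2.contourArea)[:,0].astype(float)
    P=onto(c,k,z)[:,:2]*1000
    (x,y),(w,h),a=cv2.minAreaRect(P.astype(np.float32))
    print(name,"centre",round(x,1),round(y,1),"size",round(w,1),round(h,1),"ang",round(a,2),"px",k.min(0),k.max(0)); return P
E
python3 - <<'E'
from h import *
import pickle
c=pickle.load(open("w1.pkl","rb")); im=cv2.imread("pics/w1.png"); hsv=cv2.cvtColor(im,cv2.COLOR_BGR2HSV)
H,S,V=[hsv[:,:,i].astype(int) for i in range(3)]
print(hsv[180,330],hsv[200,330],hsv[160,362],hsv[230,362],hsv[150,280],hsv[155,310],hsv[180,371])
roi=np.zeros(H.shape,bool); roi[80:250,250:345]=1
quad(c,cv2.morphologyEx((roi&(S<40)&(V>170)).astype(np.uint8),cv2.MORPH_CLOSE,np.ones((15,15))),.044,"block")
roi[:]=0; roi[85:248,345:385]=1
quad(c,roi&(S<40)&(V>120),.040,"fence")
roi[:]=0; roi[80:248,245:395]=1
g=(H>60)&(H<95)&(S>60)
quad(c,roi&~g&~((H>18)&(H<35)&(S>130)),.010,"board")
E
```

```text
[ 21  11 240] [ 19  12 234] [128   9 233] [128   9 229] [ 20  82 205] [ 0  5 94] [ 21  87 220]
block centre 540.9 113.4 size 65.6 45.9 ang 86.46 px [294. 155.] [338. 214.]
fence centre 591.7 126.7 size 20.3 168.8 ang 0.96 px [352.  92.] [372. 243.]
board centre 545.5 125.7 size 201.7 188.2 ang 89.96 px [245.  80.] [394. 247.]
```

>>> {"op": "drive_tool", "data": {
  "series": [0, 0, 0, -7.85, -0.1, 0.8, 1, 0, 0, 0, -7.85, -0.1, 0.8, 1, 0, 0, 0, -7.85, -0.1, 0.8, 1, 0, 0, 0, -7.85, -0.1, 0.8, 1, 0, 0, 0, -7.85, -0.1, 0.8, 1, 0, 0, 0, -7.85, -0.1, 0.8, 1, 0, 0, 0, -7.85, -0.1, 0.8, 1, 0, 0, 0, -7.85, -0.1, 0.8, 1, 0, 0, 0, -7.85, -0.1, 0.8, 1, 0, 0, 0, -7.85, -0.1, 0.8, 1]
}}

```text
time: 2.23
ee_pos: [0.5412, -0.1991, 0.2088]
eef_rot: [0.707, 0.707, -0.0, -0.0]
ft_force: [0.2, -0.5, 0.6]
width: 0.0868
grip_force: 0.0
```

Run:
```python
from h import *
import pickle
camera("wrist");camera("wrist")
print(telemetry.read_state()["ee_pos"],telemetry.read_state()["eef_rot"],np.abs(telemetry.read_state()["joint_vel"]).max())
c=get_calibration("wrist"); im=camera("wrist"); cv2.imwrite("pics/w2.png",im[:,:,::-1]); pickle.dump(c,open("w2.pkl","wb"))
```

```text
[ 0.54194234 -0.19697092  0.20901071] [ 7.05518655e-01  7.08691082e-01  3.64931290e-04 -4.95502940e-04] 0.009105008222057023
```

View pics/w2.png

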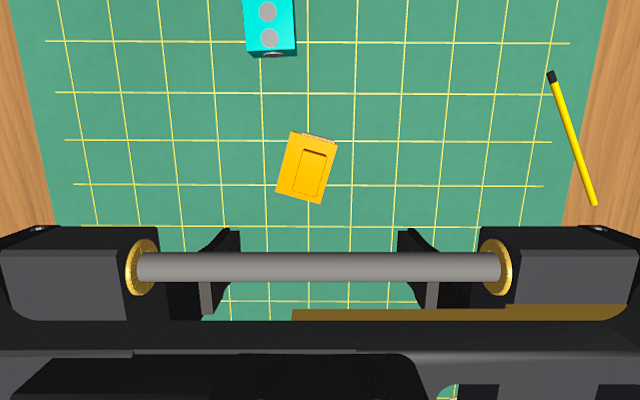

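Run:
```python
import cv2,numpy as np
a=cv2.imread("pics/w2.png")[120:215,265:350]; b=cv2.imread("pics/scene0.png")[215:260,225:280]
a=cv2.resize(a,None,fx=4.5,fy=4.5,interpolation=2); b=cv2.resize(b,(int(55*a.shape[0]/45*.7),int(a.shape[0]*.7)),interpolation=2)
o=np.zeros((a.shape[0],a.shape[1]+b.shape[1],3),np.uint8);o[:,:a.shape[1]]=a;o[:b.shape[0],a.shape[1]:]=b
cv2.imwrite("pics/crop.png",o); print(o.shape)
```

```text
(428, 748, 3)
```

View pics/crop.png

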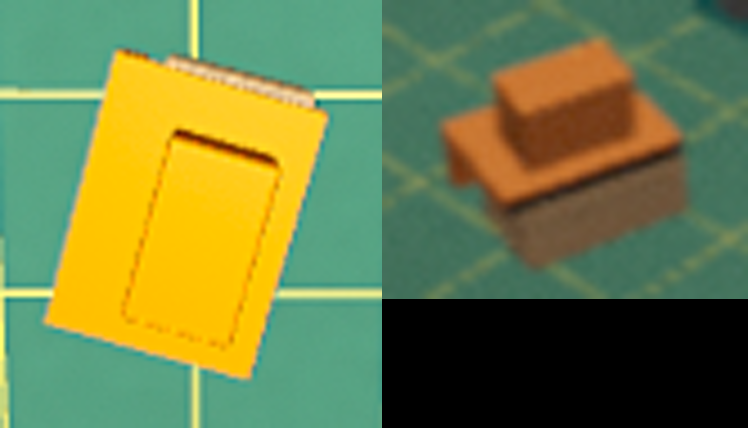

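The cap's plate spans pixels (291,132)–(322,204). The black strip is on its right edge (world +x) and the lip is on the left. The cap needs no half turn.

Run:
```python
from h import *
import pickle
c=pickle.load(open("w2.pkl","rb")); im=cv2.imread("pics/w2.png"); hsv=cv2.cvtColor(im,cv2.COLOR_BGR2HSV)
H,S,V=[hsv[:,:,i].astype(int) for i in range(3)]
roi=np.zeros(H.shape,bool); roi[120:215,265:350]=1
m=roi&(H>8)&(H<26)&(S>180)&(V>150)
quad(c,cv2.morphologyEx(m.astype(np.uint8),cv2.MORPH_CLOSE,np.ones((9,9))),.034,"plate")
# grip top corners from crop px
g=np.array([[176,134],[280,164],[232,349],[122,318]])/4.5+[265,120]
print(onto(c,g,.060).mean(0)*1000)
s=telemetry.read_state(); print(s["ee_pos"],R.from_quat(s["eef_rot"]).as_matrix().round(3))
```

```text
plate centre 527.9 -175.6 size 64.4 48.5 ang 74.13 px [275. 131.] [336. 203.]
[ 533.09958319 -177.41764932   60.        ]
[ 0.54199172 -0.19687907  0.20913516] [[-0.005  1.     0.   ]
 [ 1.     0.005  0.001]
 [ 0.001  0.    -1.   ]]
```

>>> {"op": "drive_tool", "data": {
  "series": [0, 0, 3.23, 0.5, -0.235, 0.5, 1, 0, 0, 3.23, 0.5, -0.235, 1, 1, 0, 0, 3.23, 0.5, -0.235, 1.6, 1, 0, 0, 3.23, 0.5, -0.235, 2.2, 1, 0, 0, 3.23, 0.5, -0.235, 2.4, 1, 0, 0, 3.23, 0.5, -0.235, 2.4, 1, 0, 0, 3.23, 0.5, -0.235, 2.4, 1]
}}

```text
time: 2.97
ee_pos: [0.5324, -0.1787, 0.1139]
eef_rot: [0.799, 0.602, 0.0, -0.0]
ft_force: [-0.1, 0.1, -0.3]
width: 0.0872
grip_force: 0.0
```

Run:
```python
from h import *
s=telemetry.read_state(); q=R.from_quat(s["eef_rot"]); M=q.as_matrix()
print(s["ee_pos"],np.degrees(np.arctan2(M[1,1],M[0,1])),move([.5325,-.177,.056]))
```

```text
[ 0.53239237 -0.17869909  0.11390765] -15.981042985451573 [ 0.04126632 -0.00933841  1.4476987 ]
```

>>> {"op": "drive_tool", "data": {
  "series": [0, 0, 0, 0.04, 0, 0.5, 1, 0, 0, 0, 0.04, 0, 1, 1, 0, 0, 0, 0.04, 0, 1.42, 1, 0, 0, 0, 0.04, 0, 1.42, 1, 0, 0, 0, 0.04, 0, 1.42, -1, 0, 0, 0, 0.04, 0, 1.42, -1, 0, 0, 0, 0.04, 0, 1.42, -1, 0, 0, 0, 0.04, 0, 1.42, -1, 0, 0, 0, 0.04, 0, 1.42, -1, 0, 0, 0, 0.04, 0, 1.42, -1],
  "grip_force": 50
}}

```text
time: 3.8
ee_pos: [0.5326, -0.1779, 0.0569]
eef_rot: [0.799, 0.601, 0.0, 0.0]
ft_force: [-0.0, 0.2, 0.1]
width: 0.0548
grip_force: 0.0
```

>>> {"op": "drive_tool", "data": {
  "series": [0, 0, 0, 0, 0, 0, -1, 0, 0, 0, 0, 0, 0, -1, 0, 0, 0, 0, 0, 0, -1, 0, 0, 0, 0, 0, 0, -1, 0, 0, 0, 0, 0, 0, -1, 0, 0, 0, 0, 0, 0, -1, 0, 0, 0, 0, 0, 0, -1, 0, 0, 0, 0, 0, 0, -1, 0, 0, 0, 0, 0, 0, -1]
}}

```text
time: 4.55
ee_pos: [0.5324, -0.1779, 0.0564]
eef_rot: [0.799, 0.601, 0.0, -0.0]
ft_force: [-0.2, 0.2, -1.5]
width: 0.0235
grip_force: 50.0
```

>>> {"op": "drive_tool", "data": {
  "series": [0, 0, 0, 0, 0, -0.5, -1, 0, 0, 0, 0, 0, -1.2, -1, 0, 0, 0, 0, 0, -1.9, -1, 0, 0, 0, 0, 0, -2, -1, 0, 0, 0, 0, 0, -2, -1]
}}

```text
time: 4.97
ee_pos: [0.5335, -0.1782, 0.1382]
eef_rot: [0.799, 0.601, 0.001, 0.001]
ft_force: [-0.1, 0.5, -1.1]
width: 0.0239
grip_force: 50.0
```

Run:
```python
from h import *
s=telemetry.read_state(); q=R.from_quat(s["eef_rot"]); M=q.as_matrix()
print(s["ee_pos"],s["width"],s["ft_force"],np.degrees(np.arctan2(M[1,1],M[0,1])),move([.5359,.1129,.12]))
```

```text
[ 0.53347267 -0.17815825  0.13817767] 0.023939935317400383 [-0.11283377  0.48682716 -1.11530801] -16.067036124002268 [ 7.0086043  -1.95708411  0.45420733]
```

>>> {"op": "drive_tool", "data": {
  "series": [0, 0, -0.5, 0.9, -0.25, 0, -1, 0, 0, -1, 1.8, -0.5, 0, -1, 0, 0, -1.5, 2.7, -0.75, 0, -1, 0, 0, -2, 3.6, -1.0, 0, -1, 0, 0, -2.5, 4.5, -1.26, 0, -1, 0, 0, -2.5, 5.4, -1.51, 0, -1, 0, 0, -2.5, 6.2, -1.73, 0, -1, 0, 0, -2.5, 6.8, -1.9, 0, -1, 0, 0, -2.5, 7.0, -1.96, 0, -1, 0, 0, -2.5, 7.0, -1.96, 0, -1]
}}

```text
time: 5.8
ee_pos: [0.5335, 0.1155, 0.1349]
eef_rot: [0.727, 0.686, -0.001, -0.001]
ft_force: [0.1, 0.7, -0.9]
width: 0.0237
grip_force: 50.0
```

Run:
```python
from h import *
for n in ("scene","side"):
    im=camera(n); cv2.imwrite(f"pics/{n}1.png",im[:,:,::-1])
im=camera("wrist"); cv2.imwrite("pics/w3.png",im[:,:,::-1])
s=telemetry.read_state(); q=R.from_quat(s["eef_rot"]); M=q.as_matrix()
print(s["ee_pos"],s["width"],s["ft_force"],np.degrees(np.arctan2(M[1,1],M[0,1])),move([.5359,.1129,.09]))
a=cv2.resize(cv2.imread("pics/scene1.png")[120:225,280:405],None,fx=3,fy=3,interpolation=2)
b=cv2.resize(cv2.imread("pics/side1.png")[120:225,245:370],None,fx=3,fy=3,interpolation=2)
cv2.imwrite("pics/pair1.png",np.hstack([a,b]))
```

```text
[0.53435727 0.11089374 0.13577028] 0.02373507652554612 [ 0.32422225 -0.25187062 -0.45695872] -3.680000663914525 [0.05381877 0.03626013 1.14416617]
```

View pics/pair1.png

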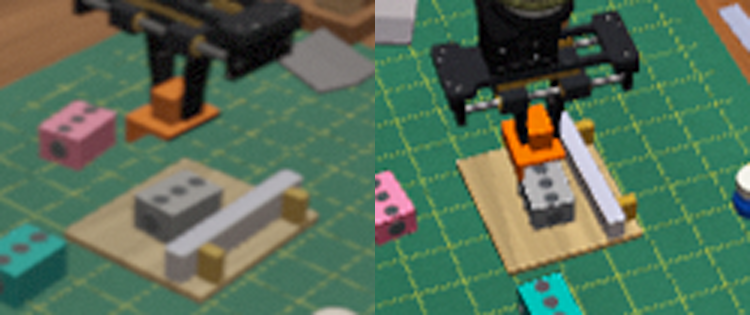

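The pair view shows the cap level in the fingers above the block, black-strip edge on the fence side. I'll go down to just above seating.

>>> {"op": "drive_tool", "data": {
  "series": [0, 0, 0, 0.05, 0.04, 0.3, -1, 0, 0, 0, 0.05, 0.04, 0.7, -1, 0, 0, 0, 0.05, 0.04, 1.0, -1, 0, 0, 0, 0.05, 0.04, 1.25, -1, 0, 0, 0, 0.05, 0.04, 1.4, -1, 0, 0, 0, 0.05, 0.04, 1.48, -1, 0, 0, 0, 0.05, 0.04, 1.48, -1, 0, 0, 0, 0.05, 0.04, 1.48, -1]
}}

```text
time: 6.62
ee_pos: [0.5365, 0.1147, 0.0775]
eef_rot: [0.729, 0.685, 0.0, 0.0]
ft_force: [-0.3, 0.4, -0.8]
width: 0.0239
grip_force: 50.0
```

Run:
```python
from h import *
for n in ("scene","side"):
    im=camera(n); cv2.imwrite(f"pics/{n}2.png",im[:,:,::-1])
s=telemetry.read_state(); q=R.from_quat(s["eef_rot"]); M=q.as_matrix()
print(s["ee_pos"],s["width"],s["ft_force"],np.degrees(np.arctan2(M[1,1],M[0,1])),move([.5359,.1129,.0724]))
a=cv2.resize(cv2.imread("pics/scene2.png")[150:220,300:390],None,fx=4.4,fy=4.4,interpolation=2)
b=cv2.resize(cv2.imread("pics/side2.png")[140:210,260:350],None,fx=4.4,fy=4.4,interpolation=2)
cv2.imwrite("pics/pair2.png",np.hstack([a,b]))
```

```text
[0.53667289 0.11492354 0.07785731] 0.023509805782476245 [-0.2633241  -0.47844706 -0.33575099] -3.5638036887057933 [-0.05177026 -0.01626858  0.1363877 ]
```

View pics/pair2.png

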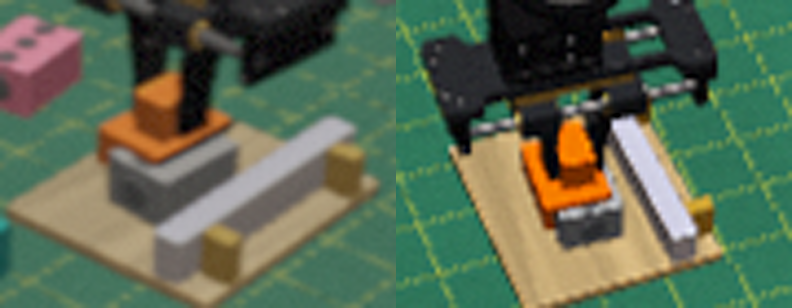

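The lip hangs behind the block. The cap may sit a little towards +y, so I'll check that with rays.

Run:
```python
from h import *
def ext(n,k,mask,z,yaw,roi):
    im=cv2.imread(f"pics/{n}{k}.png"); H,S,V=[cv2.cvtColor(im,cv2.COLOR_BGR2HSV)[:,:,i].astype(int) for i in range(3)]
    m=np.zeros(H.shape,bool); m[roi[0]:roi[1],roi[2]:roi[3]]=1; m&=mask(H,S,V)
    v,u=np.nonzero(m); c=get_calibration(n); P=onto(c,np.c_[u,v],z)[:,:2]*1000
    e=np.array([np.cos(yaw),np.sin(yaw)]); f=np.array([-e[1],e[0]])
    print(n,k,"n",m.sum(),"x'",np.percentile(P@e,[1,99]).round(1),"y'",np.percentile(P@f,[1,99]).round(1))
y=np.radians(-3.55); o=lambda H,S,V:(H<22)&(S>150)&(V>60)
g=lambda H,S,V:(S<45)&(V>40)
ez=np.array([np.cos(y),np.sin(y)]);f=np.array([-ez[1],ez[0]])
print("expected cap centre y'",np.array([536.7,115.8])@f,"block",np.array([540.9,113.4])@f)
# predicted px of plate -y front/back top corners and block top corners, to compare
for n in ("scene","side"):
    c=get_calibration(n)
    L=lambda cen,pts,z:[np.r_[np.array(cen)+ (ez*p[0]+f*p[1])/1000,z] for p in pts]
    pc=proj(c,L([.5367,.1158],[(20,-32),(20,32),(-29,-32)],.0555)); pb=proj(c,L([.5409,.1134],[(23,-32),(-23,-32),(23,32)],.044))
    o0=((300,150),(260,140))[n=="side"]; print(n,"cap",((pc-o0)*4.4+[396*(n=="side"),0]).round(0).tolist(),"block",((pb-o0)*4.4+[396*(n=="side"),0]).round(0).tolist())
```

```text
expected cap centre y' 148.81002056714513 block 146.6746879458854
scene cap [[158.0, 154.0], [232.0, 115.0], [96.0, 123.0]] block [[164.0, 178.0], [106.0, 148.0], [238.0, 138.0]]
side cap [[608.0, 192.0], [583.0, 130.0], [541.0, 207.0]] block [[619.0, 203.0], [557.0, 217.0], [594.0, 141.0]]
```

Prediction matches the picture within about 1 px. I'll correct 2 mm in y and lower.

>>> {"op": "drive_tool", "data": {
  "series": [0, 0, 0, -0.05, -0.01, 0, -1, 0, 0, 0, -0.05, -0.01, 0.05, -1, 0, 0, 0, -0.05, -0.01, 0.1, -1, 0, 0, 0, -0.05, -0.01, 0.13, -1, 0, 0, 0, -0.05, -0.01, 0.13, -1, 0, 0, 0, -0.05, -0.01, 0.13, -1]
}}

```text
time: 7.22
ee_pos: [0.5357, 0.1128, 0.0724]
eef_rot: [0.729, 0.685, 0.0, -0.0]
ft_force: [-2.5, -0.6, 4.5]
width: 0.0239
grip_force: 50.0
```

>>> {"op": "drive_tool", "data": {
  "series": [0, 0, 0, 0, 0, 0, -1, 0, 0, 0, 0, 0, 0, -1, 0, 0, 0, 0, 0, 0, -1, 0, 0, 0, 0.003, 0.04, 0, -1, 0, 0, 0, 0.006, 0.08, 0, -1, 0, 0, 0, 0.01, 0.12, 0, -1, 0, 0, 0, 0.012, 0.16, 0, -1, 0, 0, 0, 0.015, 0.19, 0, -1, 0, 0, 0, 0.015, 0.19, 0, -1]
}}

```text
time: 7.97
ee_pos: [0.5427, 0.1132, 0.0724]
eef_rot: [0.729, 0.685, -0.001, -0.001]
ft_force: [-5.9, -0.9, 9.9]
width: 0.0234
grip_force: 50.0
```

Run:
```python
from h import *
for n in ("scene","side"):
    im=camera(n); cv2.imwrite(f"pics/{n}3.png",im[:,:,::-1])
s=telemetry.read_state(); q=R.from_quat(s["eef_rot"]); M=q.as_matrix()
print(s["ee_pos"],s["width"],s["ft_force"],np.degrees(np.arctan2(M[1,1],M[0,1])),M[2].round(4))
a=cv2.resize(cv2.imread("pics/scene3.png")[150:220,300:390],None,fx=4.4,fy=4.4,interpolation=2)
b=cv2.resize(cv2.imread("pics/side3.png")[140:210,260:350],None,fx=4.4,fy=4.4,interpolation=2)
cv2.imwrite("pics/pair3.png",np.hstack([a,b]))
```

```text
[0.54265296 0.1132022  0.07236738] 0.023662756287035482 [-6.25980511 -0.34908732  9.29501107] -3.553721510255564 [ 4.0e-04 -1.7e-03 -1.0e+00]
```

View pics/pair3.png

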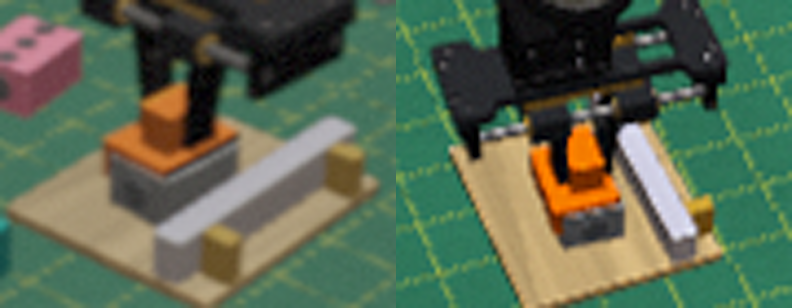

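The cap is seated, ends flush, with the lip behind. The force reads about 6 N of drag under about 9.5 N down. I'll slide on and square up.

>>> {"op": "drive_tool", "data": {
  "series": [0, 0, -0.15, 0.004, 0.05, 0, -1, 0, 0, -0.3, 0.008, 0.1, 0, -1, 0, 0, -0.45, 0.012, 0.15, 0, -1, 0, 0, -0.6, 0.016, 0.2, 0, -1, 0, 0, -0.75, 0.02, 0.25, 0, -1, 0, 0, -0.9, 0.024, 0.3, 0, -1, 0, 0, -0.9, 0.028, 0.34, 0, -1, 0, 0, -0.9, 0.03, 0.37, 0, -1, 0, 0, -0.9, 0.03, 0.37, 0, -1]
}}

```text
time: 8.82
ee_pos: [0.5575, 0.1134, 0.0724]
eef_rot: [0.701, 0.713, -0.001, -0.001]
ft_force: [-7.4, -0.0, 10.0]
width: 0.0236
grip_force: 50.0
```

>>> {"op": "drive_tool", "data": {
  "series": [0, 0, 0, 0, 0.02, 0, -1, 0, 0, 0, 0, 0.03, 0, -1, 0, 0, 0, 0, 0.04, 0, -1, 0, 0, 0, 0, 0.04, 0, -1, 0, 0, 0, 0, 0.04, 0, -1]
}}

```text
time: 9.23
ee_pos: [0.5588, 0.1135, 0.0724]
eef_rot: [0.701, 0.713, -0.001, -0.001]
ft_force: [-8.2, 0.3, 10.9]
width: 0.0237
grip_force: 50.0
```

>>> {"op": "drive_tool", "data": {
  "series": [0, 0, 0, 0, 0.01, 0, -1, 0, 0, 0, 0, 0.02, 0, -1, 0, 0, 0, 0, 0.03, 0, -1, 0, 0, 0, 0, 0.03, 0, -1, 0, 0, 0, 0, 0.03, 0, -1]
}}

```text
time: 9.65
ee_pos: [0.5601, 0.1136, 0.0724]
eef_rot: [0.701, 0.713, -0.001, -0.001]
ft_force: [-6.9, -0.6, 10.8]
width: 0.0236
grip_force: 50.0
```

>>> {"op": "drive_tool", "data": {
  "series": [0, 0, 0, 0, 0.01, 0, -1, 0, 0, 0, 0, 0.02, 0, -1, 0, 0, 0, 0, 0.03, 0, -1, 0, 0, 0, 0, 0.03, 0, -1, 0, 0, 0, 0, 0.03, 0, -1]
}}

```text
time: 10.07
ee_pos: [0.5604, 0.1136, 0.0724]
eef_rot: [0.701, 0.713, -0.001, -0.002]
ft_force: [-12.5, -0.2, 15.0]
width: 0.0234
grip_force: 50.0
```

>>> {"op": "drive_tool", "data": {
  "series": [0, 0, 0, 0, 0.01, 0, -1, 0, 0, 0, 0, 0.02, -0.003, -1, 0, 0, 0, 0, 0.03, -0.005, -1, 0, 0, 0, 0, 0.03, -0.005, -1, 0, 0, 0, 0, 0.03, -0.005, -1, 0, 0, 0, 0, 0.03, -0.005, -1]
}}

```text
time: 10.57
ee_pos: [0.5607, 0.1135, 0.0725]
eef_rot: [0.701, 0.713, -0.002, -0.002]
ft_force: [-17.5, -1.5, 18.3]
width: 0.0235
grip_force: 50.0
```

>>> {"op": "drive_tool", "data": {
  "series": [0, 0, 0, 0, 0.005, -0.01, -1, 0, 0, 0, 0, 0.01, -0.02, -1, 0, 0, 0, 0, 0.015, -0.03, -1, 0, 0, 0, 0, 0.015, -0.03, -1, 0, 0, 0, 0, 0.015, -0.03, -1, 0, 0, 0, 0, 0.015, -0.03, -1]
}}

```text
time: 11.07
ee_pos: [0.5608, 0.1134, 0.0725]
eef_rot: [0.701, 0.713, -0.003, -0.002]
ft_force: [-14.8, -0.9, 8.6]
width: 0.0236
grip_force: 50.0
```

Run:
```python
from h import *
for n in ("scene","side"):
    im=camera(n); cv2.imwrite(f"pics/{n}4.png",im[:,:,::-1])
s=telemetry.read_state(); q=R.from_quat(s["eef_rot"]); M=q.as_matrix()
print(s["time"],s["ee_pos"],s["width"],s["ft_force"],s["torque"],np.degrees(np.arctan2(M[1,1],M[0,1])),M[2].round(4))
a=cv2.resize(cv2.imread("pics/scene4.png")[150:220,300:390],None,fx=4.4,fy=4.4,interpolation=2)
b=cv2.resize(cv2.imread("pics/side4.png")[140:210,260:350],None,fx=4.4,fy=4.4,interpolation=2)
cv2.imwrite("pics/pair4.png",np.hstack([a,b]))
```

```text
11.1667 [0.56076514 0.11342872 0.07250067] 0.02387932386065338 [-14.19173808  -0.66051269   8.69213332] [-0.17776276  3.26650646  0.03417269] 0.9637745004157766 [-2.0e-04 -7.3e-03 -1.0e+00]
```

View pics/pair4.png

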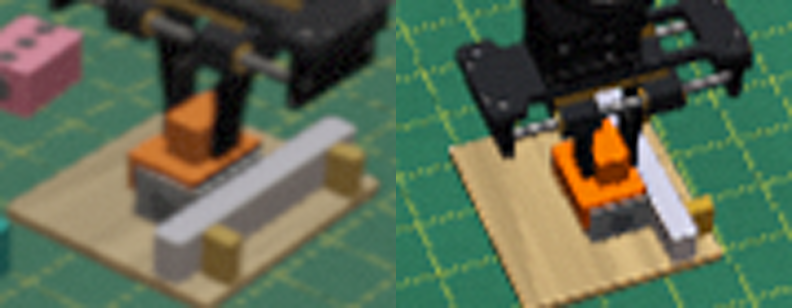

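Cap is flush on the block and the block is against the fence. I'll firm the push slightly.

>>> {"op": "drive_tool", "data": {
  "series": [0, 0, 0, 0, 0.01, 0.003, -1, 0, 0, 0, 0, 0.02, 0.005, -1, 0, 0, 0, 0, 0.025, 0.006, -1, 0, 0, 0, 0, 0.025, 0.006, -1, 0, 0, 0, 0, 0.025, 0.006, -1, 0, 0, 0, 0, 0.025, 0.006, -1, 0, 0, 0, 0, 0.025, 0.006, -1, 0, 0, 0, 0, 0.025, 0.006, -1]
}}

```text
time: 11.83
ee_pos: [0.5608, 0.1134, 0.0725]
eef_rot: [0.701, 0.713, -0.003, -0.003]
ft_force: [-19.4, -1.4, 15.6]
width: 0.0234
grip_force: 50.0
```

Run:
```python
from h import *
s=telemetry.read_state(); print(s["ft_force"],np.abs(s["joint_vel"]).max())
print(r.close_job())
```

```text
[-19.43834228  -1.44725218  15.64137447] 0.001065612927190762
the job is handed in; nothing more can be done
None
```

The cap is seated on the block with its lip behind, and I handed the job in at about 11.8 s with the arm still pushing the block against the fence, reading about 19 N towards the fence and 16 N down at the wrist (more than the 10 N asked, but within the judged limits); the judge's result was not shown.

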